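# Stage the microscope objectives by length

### The job

Line up the four loose microscope objectives on the white staging bar in order of length, one standing upright and centred on each round pad: the shortest on the pad next to the black clamp knob, growing to the longest at the other end. They are delicate, so set each one down without dropping it or tipping it over, and leave the covered white-lidded dish that stands among them where it is.

Things in the scene. Friction and masses are not known exactly. Their poses are not given: they have to be found in the camera images.
- objective_shortest: Shortest of four loose microscope objectives (34, 46, 58, 70 mm): 34 mm tall over all, standing nose up on the bench. One rigid round piece, 50 to 200 g: black cap at the bottom 34 mm across, 10 mm high; straight silver barrel 30 mm across up to 26 mm above the underside; then a cone to a flat nose 23 mm across with a dark lens. Origin: centre of underside; z up to the nose.
- objective_second: Second shortest of four loose microscope objectives (34, 46, 58, 70 mm): 46 mm tall over all, standing nose up on the bench. One rigid round piece, 50 to 200 g: black cap at the bottom 34 mm across, 10 mm high; straight silver barrel 30 mm across up to 36 mm above the underside; then a cone to a flat nose 18 mm across with a dark lens. Origin: centre of underside; z up to the nose.
- objective_third: Third shortest of four loose microscope objectives (34, 46, 58, 70 mm): 58 mm tall over all, standing nose up on the bench. One rigid round piece, 50 to 200 g: black cap at the bottom 34 mm across, 10 mm high; straight silver barrel 30 mm across up to 46 mm above the underside; then a cone to a flat nose 13 mm across with a dark lens. Origin: centre of underside; z up to the nose.
- objective_longest: Longest of four loose microscope objectives (34, 46, 58, 70 mm): 70 mm tall over all, standing nose up on the bench. One rigid round piece, 50 to 200 g: black cap at the bottom 34 mm across, 10 mm high; straight silver barrel 30 mm across up to 56 mm above the underside; then a cone to a flat nose 8 mm across with a dark lens. Origin: centre of underside; z up to the nose.
- pad_a: Pad 1 of 4, counted from the white bar's own +y end: black rubber disc 46 mm across, 3 mm thick, fixed on the bar (340 x 62 mm, 12 mm high, fixed to the bench). The pads are alike, in a straight row along the bar, 67 mm apart. Origin: centre of the pad's underside, 12 mm above the bench; its top is at 15 mm. y runs along the row, x across the bar.
- pad_b: Pad 2 of 4, counted from the white bar's own +y end: black rubber disc 46 mm across, 3 mm thick, fixed on the bar (340 x 62 mm, 12 mm high, fixed to the bench). The pads are alike, in a straight row along the bar, 67 mm apart. Origin: centre of the pad's underside, 12 mm above the bench; its top is at 15 mm. y runs along the row, x across the bar.
- pad_c: Pad 3 of 4, counted from the white bar's own +y end: black rubber disc 46 mm across, 3 mm thick, fixed on the bar (340 x 62 mm, 12 mm high, fixed to the bench). The pads are alike, in a straight row along the bar, 67 mm apart. Origin: centre of the pad's underside, 12 mm above the bench; its top is at 15 mm. y runs along the row, x across the bar.
- pad_d: Pad 4 of 4, counted from the white bar's own +y end: black rubber disc 46 mm across, 3 mm thick, fixed on the bar (340 x 62 mm, 12 mm high, fixed to the bench). The pads are alike, in a straight row along the bar, 67 mm apart. Origin: centre of the pad's underside, 12 mm above the bench; its top is at 15 mm. y runs along the row, x across the bar.
- clamp_knob: Black round clamp knob, 24 mm across, standing 22 mm above the top of the white bar at one end of the row (either end), 50 mm beyond the centre of the nearest pad; fixed. The other end has only a flat steel cap, 20 mm across and 2 mm high. Origin: centre of its underside, on the bar's top.
- dish: Covered specimen dish, 60 mm across and 18 mm high, glass wall and white lid, standing loose on the bench among the objectives, about 90 g. Origin: centre of its underside.
Not all that is in view belongs to the job. Leave any green or pink look-alike of the objective_third alone.

How it is judged (in metres and radians):
At the end, for the whole second after the job is handed in: Counting from the pad next to the clamp knob, the shortest, second, third and longest objective stand on pads one to four, each within 12 mm of its pad's centre, resting on the pad, upright within 0.1 rad, released and at rest (((horizontal distance between clamp_knob and pad_a below 0.1 m and horizontal distance between objective_shortest and pad_a below 0.012 m and z of objective_shortest in the frame of pad_a between 0 and 0.007 m and horizontal distance between objective_second and pad_b below 0.012 m and z of objective_second in the frame of pad_b between 0 and 0.007 m and horizontal distance between objective_third and pad_c below 0.012 m and z of objective_third in the frame of pad_c between 0 and 0.007 m and horizontal distance between objective_longest and pad_d below 0.012 m and z of objective_longest in the frame of pad_d between 0 and 0.007 m) or (horizontal distance between clamp_knob and pad_d below 0.1 m and horizontal distance between objective_shortest and pad_d below 0.012 m and z of objective_shortest in the frame of pad_d between 0 and 0.007 m and horizontal distance between objective_second and pad_c below 0.012 m and z of objective_second in the frame of pad_c between 0 and 0.007 m and horizontal distance between objective_third and pad_b below 0.012 m and z of objective_third in the frame of pad_b between 0 and 0.007 m and horizontal distance between objective_longest and pad_a below 0.012 m and z of objective_longest in the frame of pad_a between 0 and 0.007 m)) and angle between each of objective_shortest, objective_second, objective_third, objective_longest's own z axis and vertical below 0.1 rad and linear speed of each of objective_shortest, objective_second, objective_third, objective_longest below 0.02 m/s); the robot touches nothing.
It fails at once if An objective is tipped over (more than 1 rad from upright) (angle between any of objective_shortest, objective_second, objective_third, objective_longest's own z axis and vertical above 1 rad).
It fails at once if An objective is dropped (falls free of the fingers faster than 0.7 m/s, a drop of about 25 mm) ((linear speed of objective_shortest above 0.7 m/s and contact force between the fingers and objective_shortest below 0.01 N) or (linear speed of objective_second above 0.7 m/s and contact force between the fingers and objective_second below 0.01 N) or (linear speed of objective_third above 0.7 m/s and contact force between the fingers and objective_third below 0.01 N) or (linear speed of objective_longest above 0.7 m/s and contact force between the fingers and objective_longest below 0.01 N)).
It fails at once if The covered dish is shifted by more than 15 mm (distance of dish from where it was at the start of the episode above 0.015 m).
It also fails if it takes over 99 s, if anything falls off the work surface, if the arm or the gripper's body presses on something with over 40 N, if the wrist force passes 120 N, or if a joint passes its speed limit or range.

### The arm

A 7-joint arm with a two-finger parallel gripper is mounted at the origin on the work surface. World frame = base frame: x ahead of the robot, y to its left, z up, the work surface at z = 0. Lengths are in mm, angles in rad, forces in N, time in s.
With the tool pointing down it reaches from about 400 to 875 mm from the base axis. Payload 4.4 kg.
Tool frame: the origin (TCP) lies at the very end of the fingers, on their centre line; the grasp point (between the pads) lies 19 mm behind it; z points along the fingers, y is the line along which they close (so a half turn about z gives the same grasp; the last joint's range is limited). The gripper opens to 85 mm and grips with 20 to 120 N. Pads are 22 mm wide; open, the fingers measure 114 mm over their backs; the gripper's body (76 mm by 85 mm) begins 54 mm behind the grasp point. The pads swing forward as they close: fully open they stand 13 mm farther back than shut.
Start: joints at [1.126, 0.628, 0.038, 1.517, -0.027, 0.996, -0.02], TCP at [240.402, -603.924, 231.313] pointing down, gripper open.
Joint ranges: [-3.06, 3.06], [-0.37, 2.12], [-1.25, 1.32], [0.18, 2.47], [-1.1, 4.24], [0.23, 1.98], [-2.94, 2.94]. Speed limits (rad/s): [2.57, 2.57, 3.14, 3.14, 3.14, 3.14, 3.14].

### API

Orientations are given as [roll, pitch, yaw] about the fixed x, y, z axes, in that order (R = Rz(yaw) Ry(pitch) Rx(roll)).
In Python, from cell import read_state, get_image, camera_params, finish_job gives the robot as it stands.
- The arm moves only by the tool arm_command, never from a script. Its argument "deltas" is a list of rows, each an object of numbers: "dx", "dy", "dz": the shift along the world's x, y, z in m; "yaw": the turn about the world's z in degrees; "jaw": the opening, from 0 (shut) to 1 (fully open). A call has 1 to 20 rows; each row is the pose to reach, as a shift and turn from the pose commanded when the call began; what a row does not reach only later rows make up. A row lasts 1/10 s, in which the tool goes at most 50 mm and 8.59 degrees, less where a joint would pass 70% of its speed; a pose out of reach is approached as far as the arm can. A call with a gripper value outside its range is refused whole. The fingers move at their own pace and stop on an object; the grip force is fixed at half the most. Time passes only in rows, so rows that repeat a pose let the fingers close. It gives the time, the measured TCP pose, the force, the opening and the grip force at its end, in the units of the state.
- read_state(): the state, without advancing time (a new reading comes with each control period).
- get_image(name): name is "side" or "top" or "wrist"; returns (picture, depth): 420x560x3 uint8, red, green, blue; 420x560 float32, mm along the optical axis (not along the pixel's ray), 0 where there is no reading.
- camera_params(name): a dict with "camera_matrix" (3x3 intrinsics, pixels), "extrinsics" (4x4, takes a point from camera to world coordinates). Camera axes: x right, y down, z forward; pixel columns grow to the right and rows downward; lengths in mm; the calibration is good to about 2 mm. A picture is of the moment at which its call begins: read the wrist's pose just before it. camera_params takes no time and is no camera call; for the wrist camera it gives the pose at the moment of the call.
- finish_job(): hands the job in; it is judged then, once.
The state is a dict: "clock": time; "qpos": joint angles; "qd": joint speeds; "tau": joint torques, N m; "eef_pos": TCP position; "tool_rot": TCP orientation; "force": force on the tool from outside, world axes, zero at the start; "torque": the same for the moment, N m; "width": finger opening in mm; "gripper_force": force on a finger pad.
Only numpy, scipy, OpenCV 4.12 (cv2) and the standard library are available. Lean on these libraries where they do the work, as an engineer would, in place of code of your own. Each camera call takes 0.05 s, during which the arm holds its last target. There are 200 camera calls.

## Working session

There is one attempt and no reset: what is moved stays moved. The work goes in short steps, Python scripts to look and compute and a tool call to move; the robot and the scene stay as the last step left them, time stands still between calls to the robot, and variables do not carry over. Pictures are saved under pics/ and viewed, at most 14 in all, crops included, and the job is handed in when it is done.

Besides the shell and the picture viewer there is one more tool, called after "Request:" by a JSON object that holds its "api" and its "payload". arm_command: Moves the arm, as the interface text tells. Its arguments: {"type":"object","properties":{"deltas":{"type":"array"}},"required":["deltas"]}

```bash
mkdir -p pics; python3 - <<'E'
from cell import *
import cv2,numpy as np
s=read_state();print(s['clock'],s['eef_pos'],s['tool_rot'],s['width'])
for n in ["top","side"]:
    im,d=get_image(n);cv2.imwrite(f"pics/{n}0.png",im[:,:,::-1]);np.savez(f"{n}0.npz",im=im,d=d)
    p=camera_params(n);print(n,np.round(p["camera_matrix"],1).tolist(),np.round(p["extrinsics"],3).tolist())
E
```

```text
0.0 [ 240.18565279 -603.33195509  230.40836928] [-3.13973482e+00  7.35320658e-06  3.78831915e-01] 85.64850302670403
top [[520.4, 0.0, 265.0], [0.0, 520.4, 203.3], [0.0, 0.0, 1.0]] [[0.019, -0.997, 0.078, 444.851], [-0.999, -0.017, 0.027, -6.879], [-0.026, -0.078, -0.997, 1096.309], [0.0, 0.0, 0.0, 1.0]]
side [[478.5, 0.0, 282.6], [0.0, 478.5, 206.4], [0.0, 0.0, 1.0]] [[-0.887, -0.316, 0.336, 201.415], [-0.461, 0.64, -0.615, 577.416], [-0.02, -0.701, -0.713, 726.008], [0.0, 0.0, 0.0, 1.0]]
```

View pics/top0.png

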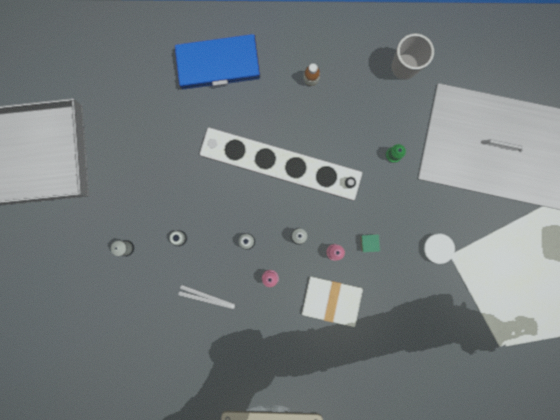

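View pics/side0.png

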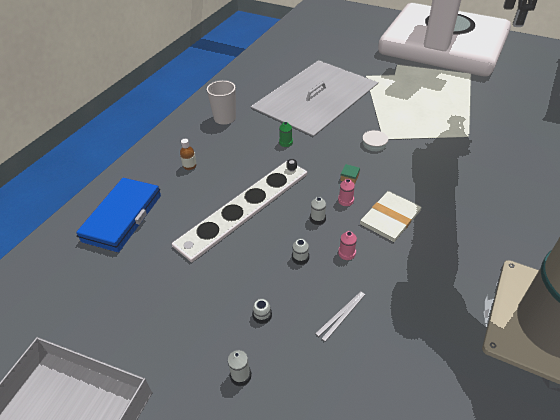

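The top view shows the bar with pads at about (235,150), (265,159), (296,168) and (327,177), with the knob at (350,183). Silver objectives are at (120,248), (177,239), (247,241) and (300,236). Pink look-alikes are at (336,252) and (271,279), a green one at (397,153), and the dish is at (439,249). The side view agrees. Next I'll measure heights and centres.

```bash
cat > h.py <<'E'
from cell import *
import cv2,numpy as np
def cloud(n,im,d):
    p=camera_params(n);K=p["camera_matrix"];T=np.array(p["extrinsics"])
    v,u=np.mgrid[:420,:560];P=np.stack([(u-K[0][2])/K[0][0]*d,(v-K[1][2])/K[1][1]*d,d],-1)
    return P@T[:3,:3].T+T[:3,3]
def ray(n,u,v,z):
    p=camera_params(n);K=np.array(p["camera_matrix"]);T=np.array(p["extrinsics"])
    r=T[:3,:3]@np.linalg.solve(K,[u,v,1]);return T[:3,3]+r*(z-T[2,3])/r[2]
E
python3 - <<'E'
from h import *
from scipy.optimize import least_squares
np.set_printoptions(precision=1,suppress=True)
C={};I={}
for n in["top","side"]:
    f=np.load(n+"0.npz");C[n]=cloud(n,f['im'],f['d']);I[n]=f['im']
for n in C:
    Z=C[n][...,2]; print(n,"bench z",np.median(Z[(abs(Z)<15)]))
for u,v in [(120,248),(177,239),(247,241),(300,236),(336,252),(271,279),(397,153),(439,249)]:
    c0=ray("top",u,v,30)[:2]
    for n in C:
        P=C[n];m=(np.hypot(P[...,0]-c0[0],P[...,1]-c0[1])<40)&(P[...,2]>6)
        Q=P[m]; q=Q[(Q[:,2]>12)&(Q[:,2]<26)]
        top=Q[Q[:,2]>Q[:,2].max()-4]
        r=least_squares(lambda x:np.hypot(q[:,0]-x[0],q[:,1]-x[1])-15,c0,loss='soft_l1').x if len(q)>5 else 0
        print((u,v),n,c0,"H",Q[:,2].max(),np.percentile(Q[:,2],97),"top",top.mean(0),len(top),"fit",r,len(q),"rgb",np.median(I[n][m],0))
# pads: dark blobs on the bar
im=I["top"];g=cv2.cvtColor(im,cv2.COLOR_RGB2GRAY)
roi=g[120:205,195:370]
n,l,st,ce=cv2.connectedComponentsWithStats((roi<50).astype(np.uint8))
for i in range(1,n):
    if 60<st[i,4]<900:
        c=ce[i]+[195,120];print("pad",c,st[i],ray("top",*c,15))
n,l,st,ce=cv2.connectedComponentsWithStats((cv2.GaussianBlur(I["side"],(1,1),0).max(2)[140:265,165:315]<50).astype(np.uint8))
for i in range(1,n):
    if 100<st[i,4]<900:
        c=ce[i]+[165,140];print("side pad",c,st[i],ray("side",*c,15))
E
```

```text
top bench z 0.4884804605989075
side bench z -0.2071586272170407
(120, 248) top [430.4 319. ] H 73.36267217986472 70.3287573873133 top [430.  313.2  70.9] 14 fit [430.4 314.4] 28 rgb [135. 141. 137.]
(120, 248) side [430.4 319. ] H 72.68889255552358 69.60805908575139 top [429.8 315.1  70.1] 33 fit [430.8 313.6] 80 rgb [118. 121. 118.]
(177, 239) top [451.2 201.9] H 39.53156391604966 37.337628329427076 top [453.9 203.4  36.9] 34 fit [453.6 203.2] 26 rgb [130.5 137.  132.5]
(177, 239) side [451.2 201.9] H 36.16928154483594 35.229500105884114 top [453.1 203.7  33.8] 127 fit [453.7 202.6] 78 rgb [117. 120. 117.]
(247, 241) top [449.8  57.8] H 50.548094597315185 48.775242549800055 top [447.6  59.4  48.1] 28 fit 0 5 rgb [140. 146. 142.]
(247, 241) side [449.8  57.8] H 48.519013127727476 46.85124558168206 top [449.2  60.3  46. ] 56 fit [450.1  58.4] 69 rgb [117. 120. 117.]
(300, 236) top [462.1 -50.3] H 61.52417060200855 60.25919563700248 top [461.6 -49.   59.4] 27 fit 0 5 rgb [145.  151.  147.5]
(300, 236) side [462.1 -50.3] H 59.16889160981111 57.99542954829651 top [461.5 -47.6  57.2] 39 f
[... 485 characters left out ...]
 [373.8   7.3] H 61.04733405042202 58.59222591028625 top [373.7  10.2  58.6] 25 fit [374.3   8.6] 69 rgb [140.5  81.   99. ]
(397, 153) top [ 636.4 -247.2] H 61.297686558259784 59.36227161505071 top [ 638.3 -245.6   59. ] 27 fit [ 638. -247.] 30 rgb [ 57. 111.  70.]
(397, 153) side [ 636.4 -247.2] H 58.12192028518382 57.14430648275069 top [ 636.8 -245.    56.3] 26 fit [ 638.4 -247. ] 58 rgb [43. 91. 54.]
(439, 249) top [ 441.2 -331.6] H 24.898528490372883 22.006071441669466 top [ 442.9 -335.6   21.9] 65 fit [ 442.4 -336.4] 707 rgb [202. 207. 206.]
(439, 249) side [ 441.2 -331.6] H 21.511474209428457 19.83315032145958 top [ 442.3 -335.4   18.5] 161 fit [ 441.8 -333.9] 345 rgb [227. 222. 220.]
```

Heights name the objectives: (120,248) is the longest at 70, (177,239) the shortest at 34, (247,241) the second at 46 and (300,236) the third at 58. All four are silver; the pink and green ones are 58 mm look-alikes. The pad threshold missed the pads, so I'll find them again and confirm everything with a crop.

```bash
python3 - <<'E'
from h import *
np.set_printoptions(precision=1,suppress=True)
for n,(y0,y1,x0,x1) in {"top":(120,205,195,370),"side":(140,265,165,315)}.items():
    im=np.load(n+"0.npz")["im"];g=im.max(2)[y0:y1,x0:x1]
    w=(g>110).astype(np.uint8)
    cs,h=cv2.findContours(w,cv2.RETR_CCOMP,cv2.CHAIN_APPROX_NONE)
    out=[]
    for c,hh in zip(cs,h[0]):
        a=cv2.contourArea(c)
        if a>50:
            (cx,cy),ax,an=cv2.fitEllipse(c);cx+=x0;cy+=y0;P=ray(n,cx,cy,15);print(n,hh[3]>=0,a,(round(cx),round(cy)),np.array(ax),P)
im=np.load("top0.npz")["im"]
cv2.imwrite("pics/crop.png",cv2.resize(im[120:300,90:370],None,fx=2.8,fy=2.8,interpolation=cv2.INTER_CUBIC)[:,:,::-1])
E
```

```text
top False 14616.0 (282, 162) [ 95.6 218.1] [616.4 -11.   15. ]
top True 81.0 (350, 182) [10.9 11.7] [ 576.  -152.5   15. ]
top True 345.5 (326, 176) [20.8 21.3] [ 587.8 -103.3   15. ]
top True 346.5 (295, 167) [21.  21.1] [605.8 -39.3  15. ]
top True 341.0 (265, 158) [20.8 21.1] [623.5  25.1  15. ]
top True 339.5 (235, 149) [20.8 20.9] [641.6  89.1  15. ]
side False 57.5 (300, 256) [ 6.7 14.5] [446.1  66.2  15. ]
side False 17753.0 (238, 202) [144.3 176.2] [626.3  -5.7  15. ]
side True 331.5 (207, 230) [17.9 23.7] [640.1  89.6  15. ]
side True 301.0 (232, 212) [17.1 22.6] [622.3  25.9  15. ]
side True 279.0 (255, 195) [16.3 22. ] [604.6 -38.6  15. ]
side True 250.0 (276, 180) [15.1 21.2] [ 587.  -102.8   15. ]
side True 164.5 (185, 170) [ 9.9 23.8] [788.  -39.7  15. ]
side True 124.5 (291, 164) [11.7 13.7] [ 580.2 -163.8   15. ]
side True 87.5 (186, 153) [13.3 14.8] [821.8 -93.1  15. ]
```

View pics/crop.png

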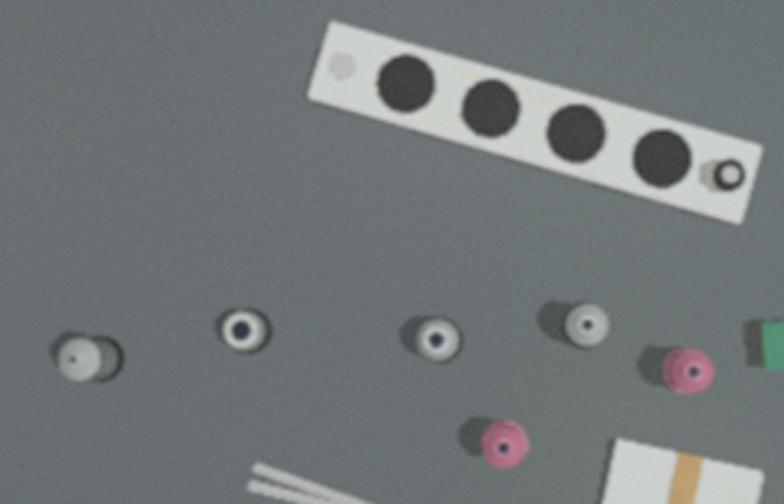

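The crop confirms it: four silver objectives in a row with the pink ones apart, and the knob at the lower pad end. The pads are 66.6 mm apart in both views, as they should be. Before moving I'll check the obstacles near the start pose.

```bash
python3 - <<'E'
from h import *
f=np.load("side0.npz");P=cloud("side",f["im"],f["d"]);
for u,v in [(445,40),(440,15),(450,20),(385,60),(505,65),(515,30),(525,5),(470,5)]: print((u,v),P[v,u].round())
Q=P.reshape(-1,3)
for z0 in (40,80,120,180,250):
    q=Q[(Q[:,2]>z0)&(Q[:,1]<-150)&(Q[:,1]>-1200)&(Q[:,0]>200)&(Q[:,0]<1000)]
    print(z0,len(q),q.min(0).round(),q.max(0).round()) if len(q) else 0
E
```

```text
(445, 40) [ 396. -758.   86.]
(440, 15) [ 423. -754.  154.]
(450, 20) [ 395. -756.  144.]
(385, 60) [ 552. -737.   -2.]
(505, 65) [ 225. -864.   -4.]
(515, 30) [  260. -2361.  -545.]
(525, 5) [ 221. -532.  301.]
(470, 5) [  533. -2329.  -438.]
40 6983 [  202. -1037.    40.] [ 864. -229.  311.]
80 1838 [ 202. -798.   80.] [ 864. -232.  311.]
120 1242 [ 202. -798.  120.] [ 454. -529.  311.]
180 624 [ 202. -788.  180.] [ 454. -529.  311.]
250 409 [ 202. -650.  251.] [ 268. -529.  311.]
```

Request:
{"api": "arm_command", "payload": {"deltas": [{"dx":0.04,"dy":0.03},{"dx":0.08,"dy":0.06},{"dx":0.12,"dy":0.09,"yaw":4},{"dx":0.15,"dy":0.13,"yaw":8},{"dx":0.18,"dy":0.17,"yaw":12},{"dx":0.2,"dy":0.215,"yaw":16},{"dx":0.213,"dy":0.26,"yaw":20},{"dx":0.213,"dy":0.31,"yaw":24},{"dx":0.213,"dy":0.36,"yaw":28},{"dx":0.213,"dy":0.41,"yaw":32},{"dx":0.213,"dy":0.46,"yaw":36},{"dx":0.213,"dy":0.51,"yaw":40},{"dx":0.213,"dy":0.56,"yaw":44},{"dx":0.213,"dy":0.61,"yaw":48},{"dx":0.213,"dy":0.66,"yaw":52.8},{"dx":0.213,"dy":0.71,"yaw":52.8},{"dx":0.213,"dy":0.76,"yaw":52.8},{"dx":0.213,"dy":0.807,"yaw":52.8},{"dx":0.213,"dy":0.807,"yaw":52.8,"dz":-0.03},{"dx":0.213,"dy":0.807,"yaw":52.8,"dz":-0.05}]}}

```text
invalid input at $.deltas[0]: expected keys dx, dy, dz, yaw, jaw
```

Request:
{"api": "arm_command", "payload": {"deltas": [{"dx":0.04,"dy":0.03,"dz":0,"yaw":0,"jaw":1},{"dx":0.08,"dy":0.06,"dz":0,"yaw":0,"jaw":1},{"dx":0.12,"dy":0.09,"dz":0,"yaw":4,"jaw":1},{"dx":0.15,"dy":0.13,"dz":0,"yaw":8,"jaw":1},{"dx":0.18,"dy":0.17,"dz":0,"yaw":12,"jaw":1},{"dx":0.2,"dy":0.215,"dz":0,"yaw":16,"jaw":1},{"dx":0.213,"dy":0.26,"dz":0,"yaw":20,"jaw":1},{"dx":0.213,"dy":0.31,"dz":0,"yaw":24,"jaw":1},{"dx":0.213,"dy":0.36,"dz":0,"yaw":28,"jaw":1},{"dx":0.213,"dy":0.41,"dz":0,"yaw":32,"jaw":1},{"dx":0.213,"dy":0.46,"dz":0,"yaw":36,"jaw":1},{"dx":0.213,"dy":0.51,"dz":0,"yaw":40,"jaw":1},{"dx":0.213,"dy":0.56,"dz":0,"yaw":44,"jaw":1},{"dx":0.213,"dy":0.61,"dz":0,"yaw":48,"jaw":1},{"dx":0.213,"dy":0.66,"dz":0,"yaw":52.8,"jaw":1},{"dx":0.213,"dy":0.71,"dz":0,"yaw":52.8,"jaw":1},{"dx":0.213,"dy":0.76,"dz":0,"yaw":52.8,"jaw":1},{"dx":0.213,"dy":0.807,"dz":0,"yaw":52.8,"jaw":1},{"dx":0.213,"dy":0.807,"dz":-0.03,"yaw":52.8,"jaw":1},{"dx":0.213,"dy":0.807,"dz":-0.05,"yaw":52.8,"jaw":1}]}}

```text
clock: 2.1
eef_pos: [452.6, 205.0, 180.2]
tool_rot: [-3.141, -0.0, 1.304]
force: [-0.1, -1.2, 0.1]
width: 85.4
gripper_force: 0.0
```

```bash
python3 - <<'E'
from cell import *
import cv2
s=read_state();print(s['clock'],s['eef_pos'].round(1),s['tool_rot'],s['qpos'],s['force'],s['width'])
im,d=get_image("wrist");cv2.imwrite("pics/w1.png",im[:,:,::-1])
E
```

```text
2.1 [452.6 205.  180.2] [-3.14096438e+00 -1.98667215e-04  1.30431352e+00] [-0.29142893  0.49532115 -0.27100311  1.98701344  0.20156902  0.68494571
 -0.95464815] [-0.1451096  -1.16702882  0.07559333] 85.3536234474575
```

View pics/w1.png

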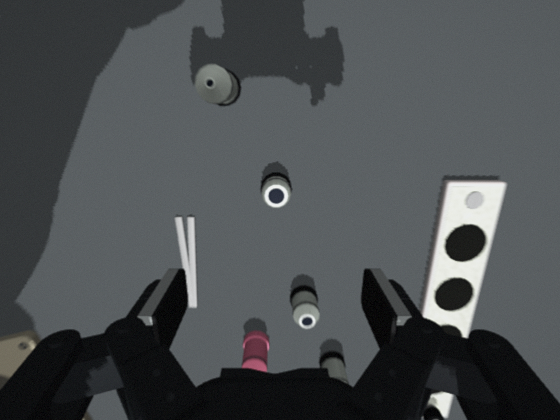

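The wrist view shows the shortest at (277,195), ahead of the fingers. I'll check by projecting it and the TCP axis into this view.

```bash
python3 - <<'E'
from h import *
p=camera_params("wrist");K=np.array(p["camera_matrix"]);T=np.array(p["extrinsics"]);print(T.round(2))
for P in [(453.5,203,34),(430,314,70),(450,59,46),(452.6,204.4,180),(452.6,204.4,0),(640.9,89.3,15)]:
    c=T[:3,:3].T@(np.array(P)-T[:3,3]);c=K@c;print(P,(c[:2]/c[2]).round(1))
print(ray("wrist",277,195,34),ray("wrist",210,83,70),ray("wrist",307,322,46),ray("wrist",465,243,15))
E
```

```text
[[ 9.6000e-01 -2.5000e-01 -9.0000e-02  4.7391e+02]
 [-2.7000e-01 -9.1000e-01 -3.1000e-01  2.8267e+02]
 [-0.0000e+00  3.3000e-01 -9.5000e-01  3.1988e+02]
 [ 0.0000e+00  0.0000e+00  0.0000e+00  1.0000e+00]]
(453.5, 203, 34) [276.9 193.1]
(430, 314, 70) [208.2  77.3]
(450, 59, 46) [308.9 320.6]
(452.6, 204.4, 180) [275.8 269. ]
(452.6, 204.4, 0) [275.6 183.3]
(640.9, 89.3, 15) [470.4 241.3]
[453.05445581 201.08375129  34.        ] [430.01544178 309.9041173   70.        ] [447.58727169  57.78462778  46.        ] [635.13400311  88.71974336  15.        ]
```

The projections agree with the measured positions. Now I'll descend onto the shortest and grip it.

Request:
{"api": "arm_command", "payload": {"deltas": [{"dx":0,"dy":0,"dz":-0.045,"yaw":0,"jaw":1},{"dx":0,"dy":0,"dz":-0.09,"yaw":0,"jaw":1},{"dx":0,"dy":0,"dz":-0.13,"yaw":0,"jaw":1},{"dx":0,"dy":0,"dz":-0.155,"yaw":0,"jaw":1},{"dx":0,"dy":0,"dz":-0.17,"yaw":0,"jaw":1},{"dx":0,"dy":0,"dz":-0.17,"yaw":0,"jaw":0.6},{"dx":0,"dy":0,"dz":-0.17,"yaw":0,"jaw":0.4},{"dx":0,"dy":0,"dz":-0.17,"yaw":0,"jaw":0.2},{"dx":0,"dy":0,"dz":-0.17,"yaw":0,"jaw":0},{"dx":0,"dy":0,"dz":-0.17,"yaw":0,"jaw":0},{"dx":0,"dy":0,"dz":-0.17,"yaw":0,"jaw":0},{"dx":0,"dy":0,"dz":-0.17,"yaw":0,"jaw":0},{"dx":0,"dy":0,"dz":-0.17,"yaw":0,"jaw":0}]}}

```text
clock: 3.45
eef_pos: [454.2, 203.3, 12.8]
tool_rot: [3.14, -0.001, 1.3]
force: [-0.6, -0.8, 5.5]
width: 27.6
gripper_force: 58.6
```

Request:
{"api": "arm_command", "payload": {"deltas": [{"dx":0,"dy":0,"dz":0.005,"yaw":0,"jaw":0},{"dx":0,"dy":0,"dz":0.01,"yaw":0,"jaw":0},{"dx":0,"dy":0,"dz":0.01,"yaw":0,"jaw":0}]}}

```text
clock: 3.75
eef_pos: [454.0, 203.3, 22.3]
tool_rot: [3.14, -0.001, 1.3]
force: [-0.2, 0.3, -1.5]
width: 27.3
gripper_force: 59.1
```

```bash
python3 - <<'E'
from h import *
s=read_state();print(s['clock'],s['eef_pos'].round(1),s['width'],s['force'],s['gripper_force'])
im,d=get_image("side");im2,_=get_image("wrist")
cv2.imwrite("pics/s1.png",np.hstack([cv2.resize(im[250:350,210:310],(480,480),interpolation=cv2.INTER_CUBIC),cv2.resize(im2[120:420,140:440],(320,480))])[:,:,::-1][:,:800])
E
```

```text
3.75 [454.  203.3  22.3] 27.293451704883033 [-0.17298858  0.29109435 -1.50834543] 59.10490985959768
```

View pics/s1.png

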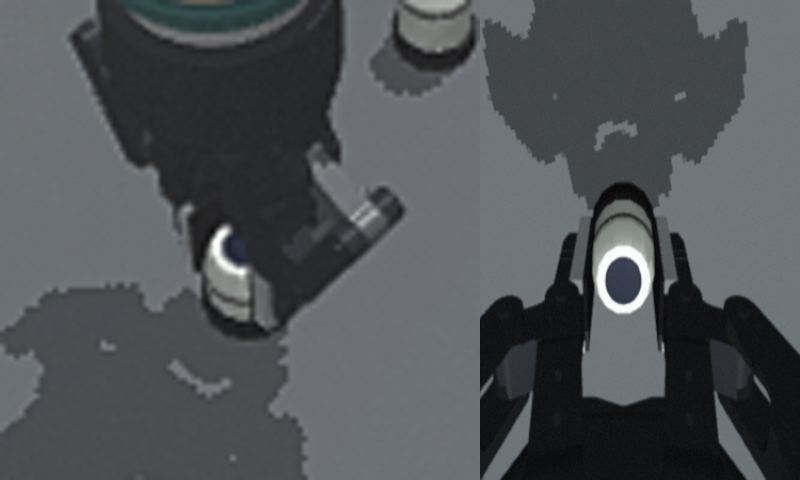

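The shortest is held upright between the pads, about 10 mm up. I'll carry it to the pad by the knob.

Request:
{"api": "arm_command", "payload": {"deltas": [{"dx":0,"dy":0,"dz":0.035,"yaw":0,"jaw":0},{"dx":0.006,"dy":-0.014,"dz":0.06,"yaw":0,"jaw":0},{"dx":0.02,"dy":-0.046,"dz":0.075,"yaw":0,"jaw":0},{"dx":0.038,"dy":-0.087,"dz":0.075,"yaw":0,"jaw":0},{"dx":0.056,"dy":-0.128,"dz":0.075,"yaw":0,"jaw":0},{"dx":0.074,"dy":-0.169,"dz":0.075,"yaw":0,"jaw":0},{"dx":0.092,"dy":-0.21,"dz":0.075,"yaw":0,"jaw":0},{"dx":0.11,"dy":-0.251,"dz":0.075,"yaw":0,"jaw":0},{"dx":0.126,"dy":-0.288,"dz":0.075,"yaw":0,"jaw":0},{"dx":0.134,"dy":-0.306,"dz":0.075,"yaw":0,"jaw":0},{"dx":0.134,"dy":-0.306,"dz":0.06,"yaw":0,"jaw":0},{"dx":0.134,"dy":-0.306,"dz":0.035,"yaw":0,"jaw":0},{"dx":0.134,"dy":-0.306,"dz":0.018,"yaw":0,"jaw":0},{"dx":0.134,"dy":-0.306,"dz":0.01,"yaw":0,"jaw":0},{"dx":0.134,"dy":-0.306,"dz":0.008,"yaw":0,"jaw":0},{"dx":0.134,"dy":-0.306,"dz":0.008,"yaw":0,"jaw":0}]}}

```text
clock: 5.45
eef_pos: [587.3, -102.1, 29.2]
tool_rot: [-3.141, -0.0, 1.301]
force: [-0.0, 0.4, 0.1]
width: 27.5
gripper_force: 59.4
```

```bash
python3 - <<'E'
from h import *
s=read_state();print(s['clock'],s['eef_pos'].round(1),s['width'],s['force'],s['qpos'].round(2))
im,d=get_image("side");im2,_=get_image("wrist")
cv2.imwrite("pics/s2.png",np.hstack([cv2.resize(im[120:260,190:330],(420,420),interpolation=cv2.INTER_CUBIC),cv2.resize(im2[120:420,140:440],(380,420))])[:,:,::-1])
E
```

```text
5.45 [ 587.3 -102.1   29.2] 27.524320986049304 [-0.00246921  0.3805721   0.14320814] [ 0.29  0.84 -0.26  1.81  0.38  0.54 -0.49]
```

View pics/s2.png

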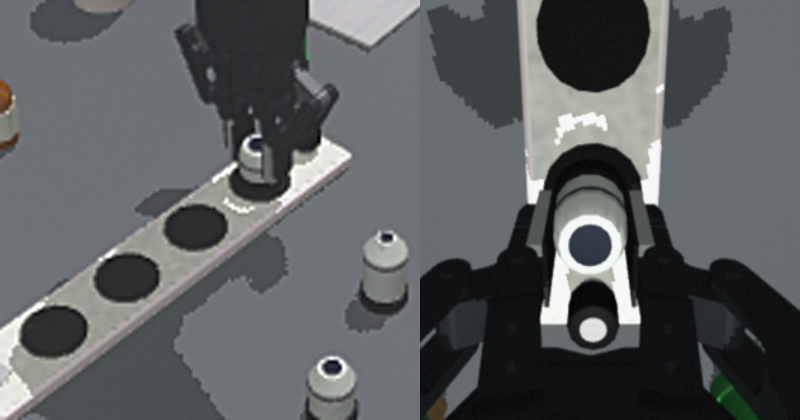

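Both views show the objective over the first pad beside the knob, centred. I'll ease it down.

Request:
{"api": "arm_command", "payload": {"deltas": [{"dx":0,"dy":0,"dz":-0.0005,"yaw":0,"jaw":0},{"dx":0,"dy":0,"dz":-0.001,"yaw":0,"jaw":0},{"dx":0,"dy":0,"dz":-0.001,"yaw":0,"jaw":0}]}}

```text
clock: 5.85
eef_pos: [587.6, -103.0, 28.6]
tool_rot: [3.141, -0.0, 1.3]
force: [-0.8, -0.1, -0.9]
width: 27.6
gripper_force: 59.4
```

Request:
{"api": "arm_command", "payload": {"deltas": [{"dx":0,"dy":0,"dz":-0.0005,"yaw":0,"jaw":0},{"dx":0,"dy":0,"dz":-0.001,"yaw":0,"jaw":0},{"dx":0,"dy":0,"dz":-0.001,"yaw":0,"jaw":0}]}}

```text
clock: 6.15
eef_pos: [587.5, -103.0, 27.9]
tool_rot: [3.141, 0.0, 1.3]
force: [-1.4, -0.1, 5.0]
width: 27.6
gripper_force: 60.0
```

Contact reads 5 N, so I'll release and rise.

Request:
{"api": "arm_command", "payload": {"deltas": [{"dx":0,"dy":0,"dz":0,"yaw":0,"jaw":0.3},{"dx":0,"dy":0,"dz":0,"yaw":0,"jaw":0.5},{"dx":0,"dy":0,"dz":0,"yaw":0,"jaw":0.75},{"dx":0,"dy":0,"dz":0,"yaw":0,"jaw":1},{"dx":0,"dy":0,"dz":0,"yaw":0,"jaw":1},{"dx":0,"dy":0,"dz":0.02,"yaw":0,"jaw":1},{"dx":0,"dy":0,"dz":0.06,"yaw":0,"jaw":1},{"dx":0,"dy":0,"dz":0.105,"yaw":0,"jaw":1},{"dx":0,"dy":0,"dz":0.14,"yaw":0,"jaw":1},{"dx":0,"dy":0,"dz":0.14,"yaw":0,"jaw":1}]}}

```text
clock: 7.15
eef_pos: [591.0, -103.0, 172.5]
tool_rot: [3.132, -0.002, 1.3]
force: [0.3, -0.4, -0.9]
width: 85.6
gripper_force: 0.0
```

```bash
cat >> h.py <<'E'
def fit(c0,zb,tag):
    from scipy.optimize import least_squares
    for n in("top","side"):
        im,d=get_image(n);P=cloud(n,im,d);Q=P[(np.hypot(P[...,0]-c0[0],P[...,1]-c0[1])<30)&(P[...,2]>zb+3)]
        q=Q[(Q[:,2]>zb+11)&(Q[:,2]<zb+27)]
        if len(q)<5: print(tag,n,"few",len(q));continue
        print(tag,n,"fit",least_squares(lambda x:np.hypot(q[:,0]-x[0],q[:,1]-x[1])-15,c0,loss='soft_l1').x.round(1),"H",np.percentile(Q[:,2],97).round(1),"top xy",Q[Q[:,2]>Q[:,2].max()-4].mean(0).round(1),len(q))
E
python3 - <<'E'
from h import *
s=read_state();print(s['clock'],s['eef_pos'].round(1),s['width'])
fit((587.4,-103),15,"short")
E
```

```text
7.15 [ 591.  -103.   172.5] 85.57693382843902
short top fit [ 587.6 -103.5] H 601.5 top xy [ 559.6 -106.1  604.1] 21
short side fit [ 587.  -103.9] H 347.9 top xy [569.6 -82.7 349.6] 71
```

The shortest stands within about 1 mm of its pad centre. Next is the second.

Request:
{"api": "arm_command", "payload": {"deltas": [{"dx":-0.02,"dy":0.024,"dz":0,"yaw":0,"jaw":1},{"dx":-0.05,"dy":0.059,"dz":0,"yaw":0,"jaw":1},{"dx":-0.08,"dy":0.094,"dz":0,"yaw":0,"jaw":1},{"dx":-0.11,"dy":0.13,"dz":0,"yaw":0,"jaw":1},{"dx":-0.13,"dy":0.153,"dz":0,"yaw":0,"jaw":1},{"dx":-0.1375,"dy":0.162,"dz":0,"yaw":0,"jaw":1},{"dx":-0.1375,"dy":0.162,"dz":-0.03,"yaw":0,"jaw":1},{"dx":-0.1375,"dy":0.162,"dz":-0.07,"yaw":0,"jaw":1},{"dx":-0.1375,"dy":0.162,"dz":-0.11,"yaw":0,"jaw":1},{"dx":-0.1375,"dy":0.162,"dz":-0.14,"yaw":0,"jaw":1},{"dx":-0.1375,"dy":0.162,"dz":-0.153,"yaw":0,"jaw":1},{"dx":-0.1375,"dy":0.162,"dz":-0.153,"yaw":0,"jaw":0.6},{"dx":-0.1375,"dy":0.162,"dz":-0.153,"yaw":0,"jaw":0.4},{"dx":-0.1375,"dy":0.162,"dz":-0.153,"yaw":0,"jaw":0.2},{"dx":-0.1375,"dy":0.162,"dz":-0.153,"yaw":0,"jaw":0},{"dx":-0.1375,"dy":0.162,"dz":-0.153,"yaw":0,"jaw":0},{"dx":-0.1375,"dy":0.162,"dz":-0.153,"yaw":0,"jaw":0},{"dx":-0.1375,"dy":0.162,"dz":-0.153,"yaw":0,"jaw":0}]}}

```text
clock: 9.05
eef_pos: [450.7, 59.0, 15.4]
tool_rot: [3.14, -0.0, 1.3]
force: [-1.4, -0.7, 6.2]
width: 28.1
gripper_force: 59.0
```

Request:
{"api": "arm_command", "payload": {"deltas": [{"dx":0,"dy":0,"dz":0.01,"yaw":0,"jaw":0},{"dx":0,"dy":0,"dz":0.04,"yaw":0,"jaw":0},{"dx":0.01,"dy":-0.006,"dz":0.07,"yaw":0,"jaw":0},{"dx":0.03,"dy":-0.019,"dz":0.08,"yaw":0,"jaw":0},{"dx":0.06,"dy":-0.038,"dz":0.08,"yaw":0,"jaw":0},{"dx":0.09,"dy":-0.057,"dz":0.08,"yaw":0,"jaw":0},{"dx":0.12,"dy":-0.076,"dz":0.08,"yaw":0,"jaw":0},{"dx":0.145,"dy":-0.092,"dz":0.08,"yaw":0,"jaw":0},{"dx":0.1553,"dy":-0.098,"dz":0.08,"yaw":0,"jaw":0},{"dx":0.1553,"dy":-0.098,"dz":0.065,"yaw":0,"jaw":0},{"dx":0.1553,"dy":-0.098,"dz":0.04,"yaw":0,"jaw":0},{"dx":0.1553,"dy":-0.098,"dz":0.025,"yaw":0,"jaw":0},{"dx":0.1553,"dy":-0.098,"dz":0.019,"yaw":0,"jaw":0},{"dx":0.1553,"dy":-0.098,"dz":0.0175,"yaw":0,"jaw":0},{"dx":0.1553,"dy":-0.098,"dz":0.0175,"yaw":0,"jaw":0}]}}

```text
clock: 10.55
eef_pos: [605.3, -38.4, 32.1]
tool_rot: [3.141, -0.0, 1.301]
force: [-0.2, 0.4, -0.0]
width: 28.0
gripper_force: 59.3
```

Request:
{"api": "arm_command", "payload": {"deltas": [{"dx":0,"dy":0,"dz":-0.0005,"yaw":0,"jaw":0},{"dx":0,"dy":0,"dz":-0.001,"yaw":0,"jaw":0},{"dx":0,"dy":0,"dz":-0.001,"yaw":0,"jaw":0}]}}

```text
clock: 10.85
eef_pos: [605.5, -39.0, 31.3]
tool_rot: [3.141, -0.0, 1.3]
force: [-0.4, 0.8, -0.5]
width: 27.9
gripper_force: 59.3
```

Request:
{"api": "arm_command", "payload": {"deltas": [{"dx":0,"dy":0,"dz":-0.0005,"yaw":0,"jaw":0},{"dx":0,"dy":0,"dz":-0.001,"yaw":0,"jaw":0},{"dx":0,"dy":0,"dz":-0.001,"yaw":0,"jaw":0}]}}

```text
clock: 11.15
eef_pos: [605.4, -39.0, 30.5]
tool_rot: [3.141, 0.0, 1.3]
force: [-1.7, -0.1, 4.9]
width: 28.0
gripper_force: 59.8
```

```bash
python3 - <<'E'
from h import *
s=read_state();print(s['clock'],s['eef_pos'].round(1),s['width'],s['force'])
im,d=get_image("side");im2,_=get_image("wrist")
cv2.imwrite("pics/s3.png",np.hstack([cv2.resize(im[120:260,190:330],(420,420),interpolation=cv2.INTER_CUBIC),cv2.resize(im2[120:420,140:440],(380,420))])[:,:,::-1])
E
```

```text
11.15 [605.4 -39.   30.5] 27.976885497312 [-1.69024242 -0.09077231  4.93627572]
```

View pics/s3.png

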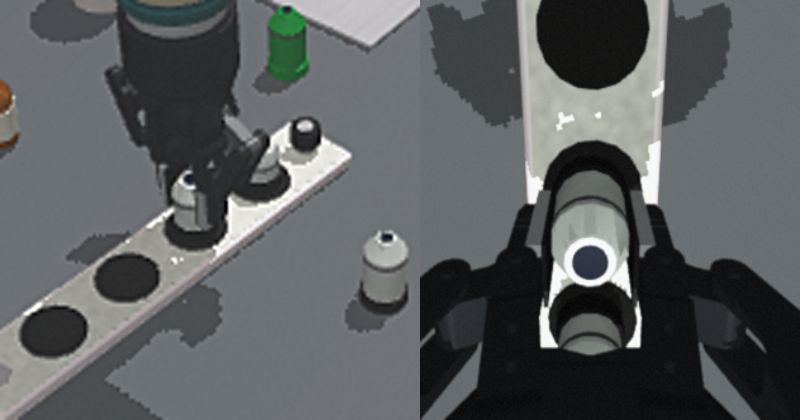

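The second is upright and centred on its pad, in contact at 5 N. I'll release it and go above the third.

Request:
{"api": "arm_command", "payload": {"deltas": [{"dx":0,"dy":0,"dz":0,"yaw":0,"jaw":0.3},{"dx":0,"dy":0,"dz":0,"yaw":0,"jaw":0.5},{"dx":0,"dy":0,"dz":0,"yaw":0,"jaw":0.75},{"dx":0,"dy":0,"dz":0,"yaw":0,"jaw":1},{"dx":0,"dy":0,"dz":0,"yaw":0,"jaw":1},{"dx":0,"dy":0,"dz":0.02,"yaw":0,"jaw":1},{"dx":0,"dy":0,"dz":0.06,"yaw":0,"jaw":1},{"dx":0,"dy":0,"dz":0.1,"yaw":0,"jaw":1},{"dx":-0.02,"dy":-0.002,"dz":0.13,"yaw":0,"jaw":1},{"dx":-0.055,"dy":-0.005,"dz":0.14,"yaw":0,"jaw":1},{"dx":-0.095,"dy":-0.008,"dz":0.14,"yaw":0,"jaw":1},{"dx":-0.13,"dy":-0.01,"dz":0.14,"yaw":0,"jaw":1},{"dx":-0.143,"dy":-0.0105,"dz":0.14,"yaw":0,"jaw":1},{"dx":-0.143,"dy":-0.0105,"dz":0.14,"yaw":0,"jaw":1}]}}

```text
clock: 12.65
eef_pos: [460.0, -50.0, 170.0]
tool_rot: [-3.14, 0.002, 1.3]
force: [1.1, 0.1, 0.2]
width: 85.2
gripper_force: 0.0
```

```bash
python3 - <<'E'
from h import *
s=read_state();print(s['clock'],s['eef_pos'].round(1),s['width'])
fit((605.2,-39),15,"second");fit((587.4,-103),15,"short")
E
```

```text
12.65 [460. -50. 170.] 85.24204472192294
second top fit [604.8 -39.3] H 63.4 top xy [605.8 -38.6  63.3] 20
second side fit [605.5 -39.5] H 61.9 top xy [603.8 -37.1  60.8] 76
short top fit [ 587.  -103.8] H 52.1 top xy [ 586.6 -102.    52.3] 24
short side fit [ 587.4 -104.1] H 50.3 top xy [ 586.5 -102.3   49.1] 74
```

The first two check out. Now I'll grip the third.

Request:
{"api": "arm_command", "payload": {"deltas": [{"dx":0,"dy":0,"dz":-0.03,"yaw":0,"jaw":1},{"dx":0,"dy":0,"dz":-0.07,"yaw":0,"jaw":1},{"dx":0,"dy":0,"dz":-0.11,"yaw":0,"jaw":1},{"dx":0,"dy":0,"dz":-0.14,"yaw":0,"jaw":1},{"dx":0,"dy":0,"dz":-0.154,"yaw":0,"jaw":1},{"dx":0,"dy":0,"dz":-0.154,"yaw":0,"jaw":0.6},{"dx":0,"dy":0,"dz":-0.154,"yaw":0,"jaw":0.4},{"dx":0,"dy":0,"dz":-0.154,"yaw":0,"jaw":0.2},{"dx":0,"dy":0,"dz":-0.154,"yaw":0,"jaw":0},{"dx":0,"dy":0,"dz":-0.154,"yaw":0,"jaw":0},{"dx":0,"dy":0,"dz":-0.154,"yaw":0,"jaw":0},{"dx":0,"dy":0,"dz":-0.154,"yaw":0,"jaw":0}]}}

```text
clock: 14.05
eef_pos: [463.1, -49.5, 17.0]
tool_rot: [3.139, -0.001, 1.3]
force: [-0.6, 1.3, 5.6]
width: 28.1
gripper_force: 59.0
```

Request:
{"api": "arm_command", "payload": {"deltas": [{"dx":0,"dy":0,"dz":0.01,"yaw":0,"jaw":0},{"dx":0,"dy":0,"dz":0.04,"yaw":0,"jaw":0},{"dx":0.01,"dy":0.005,"dz":0.07,"yaw":0,"jaw":0},{"dx":0.03,"dy":0.014,"dz":0.08,"yaw":0,"jaw":0},{"dx":0.06,"dy":0.028,"dz":0.08,"yaw":0,"jaw":0},{"dx":0.09,"dy":0.042,"dz":0.08,"yaw":0,"jaw":0},{"dx":0.12,"dy":0.056,"dz":0.08,"yaw":0,"jaw":0},{"dx":0.148,"dy":0.069,"dz":0.08,"yaw":0,"jaw":0},{"dx":0.1607,"dy":0.0749,"dz":0.08,"yaw":0,"jaw":0},{"dx":0.1607,"dy":0.0749,"dz":0.065,"yaw":0,"jaw":0},{"dx":0.1607,"dy":0.0749,"dz":0.04,"yaw":0,"jaw":0},{"dx":0.1607,"dy":0.0749,"dz":0.025,"yaw":0,"jaw":0},{"dx":0.1607,"dy":0.0749,"dz":0.019,"yaw":0,"jaw":0},{"dx":0.1607,"dy":0.0749,"dz":0.0175,"yaw":0,"jaw":0},{"dx":0.1607,"dy":0.0749,"dz":0.0175,"yaw":0,"jaw":0}]}}

```text
clock: 15.55
eef_pos: [623.0, 25.4, 33.6]
tool_rot: [3.141, -0.0, 1.3]
force: [-0.2, -0.0, -1.5]
width: 28.1
gripper_force: 59.6
```

Request:
{"api": "arm_command", "payload": {"deltas": [{"dx":0,"dy":0,"dz":-0.0005,"yaw":0,"jaw":0},{"dx":0,"dy":0,"dz":-0.001,"yaw":0,"jaw":0},{"dx":0,"dy":0,"dz":-0.001,"yaw":0,"jaw":0}]}}

```text
clock: 15.85
eef_pos: [623.2, 25.4, 32.8]
tool_rot: [3.141, -0.0, 1.3]
force: [-0.3, -1.1, -1.8]
width: 28.3
gripper_force: 59.6
```

Request:
{"api": "arm_command", "payload": {"deltas": [{"dx":0,"dy":0,"dz":-0.0005,"yaw":0,"jaw":0},{"dx":0,"dy":0,"dz":-0.001,"yaw":0,"jaw":0},{"dx":0,"dy":0,"dz":-0.001,"yaw":0,"jaw":0}]}}

```text
clock: 16.15
eef_pos: [623.1, 25.5, 32.1]
tool_rot: [3.141, 0.0, 1.3]
force: [-2.7, -0.0, 4.7]
width: 28.0
gripper_force: 60.0
```

```bash
python3 - <<'E'
from h import *
s=read_state();print(s['clock'],s['eef_pos'].round(1),s['width'],s['force'])
im,d=get_image("side");im2,_=get_image("wrist")
cv2.imwrite("pics/s4.png",np.hstack([cv2.resize(im[120:260,190:330],(420,420),interpolation=cv2.INTER_CUBIC),cv2.resize(im2[120:420,140:440],(380,420))])[:,:,::-1])
E
```

```text
16.15 [623.1  25.5  32.1] 28.002978845716918 [-2.65106966 -0.04834572  4.65076926]
```

View pics/s4.png

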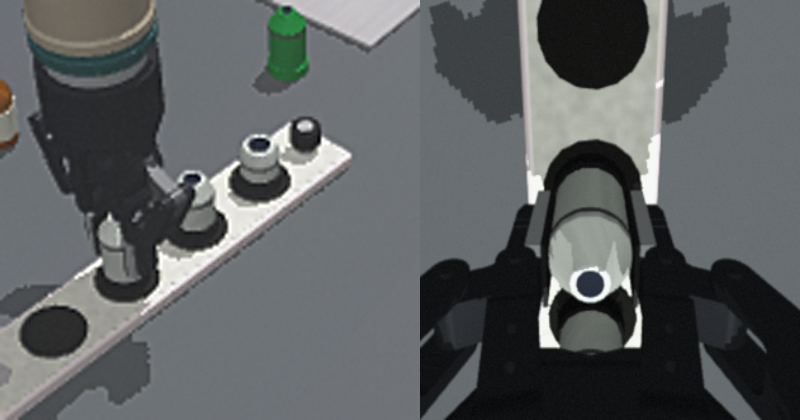

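The third is in contact, upright and centred. I'll release it and go above the longest.

Request:
{"api": "arm_command", "payload": {"deltas": [{"dx":0,"dy":0,"dz":0,"yaw":0,"jaw":0.3},{"dx":0,"dy":0,"dz":0,"yaw":0,"jaw":0.5},{"dx":0,"dy":0,"dz":0,"yaw":0,"jaw":0.75},{"dx":0,"dy":0,"dz":0,"yaw":0,"jaw":1},{"dx":0,"dy":0,"dz":0,"yaw":0,"jaw":1},{"dx":0,"dy":0,"dz":0.02,"yaw":0,"jaw":1},{"dx":0,"dy":0,"dz":0.06,"yaw":0,"jaw":1},{"dx":0,"dy":0,"dz":0.1,"yaw":0,"jaw":1},{"dx":-0.01,"dy":0.015,"dz":0.13,"yaw":0,"jaw":1},{"dx":-0.03,"dy":0.045,"dz":0.14,"yaw":0,"jaw":1},{"dx":-0.055,"dy":0.083,"dz":0.14,"yaw":0,"jaw":1},{"dx":-0.08,"dy":0.12,"dz":0.14,"yaw":0,"jaw":1},{"dx":-0.105,"dy":0.158,"dz":0.14,"yaw":0,"jaw":1},{"dx":-0.13,"dy":0.195,"dz":0.14,"yaw":0,"jaw":1},{"dx":-0.155,"dy":0.232,"dz":0.14,"yaw":0,"jaw":1},{"dx":-0.178,"dy":0.267,"dz":0.14,"yaw":0,"jaw":1},{"dx":-0.1924,"dy":0.2885,"dz":0.14,"yaw":0,"jaw":1},{"dx":-0.1924,"dy":0.2885,"dz":0.14,"yaw":0,"jaw":1},{"dx":-0.1924,"dy":0.2885,"dz":0.14,"yaw":0,"jaw":1}]}}

```text
clock: 18.15
eef_pos: [430.3, 314.1, 171.3]
tool_rot: [3.141, 0.0, 1.302]
force: [1.4, -0.4, -0.3]
width: 85.3
gripper_force: 0.0
```

```bash
python3 - <<'E'
from h import *
s=read_state();print(s['clock'],s['eef_pos'].round(1),s['width'],s['qpos'].round(2))
fit((622.9,25.5),15,"third")
fit((605.2,-39),15,"second")
E
```

```text
18.15 [430.3 314.1 171.3] 85.287211086184 [-0.32  0.59 -0.55  1.9   0.43  0.77 -1.38]
third top fit [622.7  25.8] H 74.5 top xy [621.3  25.5  74.1] 23
third side few 0
second top fit [605. -39.] H 63.2 top xy [604.4 -39.   62.4] 24
second side fit [605.5 -39.5] H 61.4 top xy [604.1 -37.8  60.4] 80
```

Request:
{"api": "arm_command", "payload": {"deltas": [{"dx":0,"dy":0,"dz":-0.03,"yaw":0,"jaw":1},{"dx":0,"dy":0,"dz":-0.07,"yaw":0,"jaw":1},{"dx":0,"dy":0,"dz":-0.11,"yaw":0,"jaw":1},{"dx":0,"dy":0,"dz":-0.14,"yaw":0,"jaw":1},{"dx":0,"dy":0,"dz":-0.151,"yaw":0,"jaw":1},{"dx":0,"dy":0,"dz":-0.151,"yaw":0,"jaw":0.6},{"dx":0,"dy":0,"dz":-0.151,"yaw":0,"jaw":0.4},{"dx":0,"dy":0,"dz":-0.151,"yaw":0,"jaw":0.2},{"dx":0,"dy":0,"dz":-0.151,"yaw":0,"jaw":0},{"dx":0,"dy":0,"dz":-0.151,"yaw":0,"jaw":0},{"dx":0,"dy":0,"dz":-0.151,"yaw":0,"jaw":0},{"dx":0,"dy":0,"dz":-0.151,"yaw":0,"jaw":0}]}}

```text
clock: 19.55
eef_pos: [431.4, 314.5, 21.9]
tool_rot: [3.14, -0.002, 1.3]
force: [-0.7, 0.0, 4.5]
width: 28.4
gripper_force: 58.8
```

Request:
{"api": "arm_command", "payload": {"deltas": [{"dx":0,"dy":0,"dz":0.01,"yaw":0,"jaw":0},{"dx":0,"dy":0,"dz":0.04,"yaw":0,"jaw":0},{"dx":0.01,"dy":-0.011,"dz":0.07,"yaw":0,"jaw":0},{"dx":0.03,"dy":-0.032,"dz":0.08,"yaw":0,"jaw":0},{"dx":0.055,"dy":-0.059,"dz":0.08,"yaw":0,"jaw":0},{"dx":0.08,"dy":-0.085,"dz":0.08,"yaw":0,"jaw":0},{"dx":0.105,"dy":-0.112,"dz":0.08,"yaw":0,"jaw":0},{"dx":0.13,"dy":-0.139,"dz":0.08,"yaw":0,"jaw":0},{"dx":0.155,"dy":-0.165,"dz":0.08,"yaw":0,"jaw":0},{"dx":0.18,"dy":-0.192,"dz":0.08,"yaw":0,"jaw":0},{"dx":0.2,"dy":-0.2137,"dz":0.08,"yaw":0,"jaw":0},{"dx":0.2104,"dy":-0.2247,"dz":0.08,"yaw":0,"jaw":0},{"dx":0.2104,"dy":-0.2247,"dz":0.065,"yaw":0,"jaw":0},{"dx":0.2104,"dy":-0.2247,"dz":0.04,"yaw":0,"jaw":0},{"dx":0.2104,"dy":-0.2247,"dz":0.025,"yaw":0,"jaw":0},{"dx":0.2104,"dy":-0.2247,"dz":0.019,"yaw":0,"jaw":0},{"dx":0.2104,"dy":-0.2247,"dz":0.0175,"yaw":0,"jaw":0},{"dx":0.2104,"dy":-0.2247,"dz":0.0175,"yaw":0,"jaw":0}]}}

```text
clock: 21.35
eef_pos: [640.7, 90.4, 37.9]
tool_rot: [3.142, -0.001, 1.302]
force: [0.5, -0.5, -1.2]
width: 28.6
gripper_force: 59.5
```

Request:
{"api": "arm_command", "payload": {"deltas": [{"dx":0,"dy":0,"dz":-0.0005,"yaw":0,"jaw":0},{"dx":0,"dy":0,"dz":-0.001,"yaw":0,"jaw":0},{"dx":0,"dy":0,"dz":-0.001,"yaw":0,"jaw":0}]}}

```text
clock: 21.65
eef_pos: [641.1, 89.2, 37.1]
tool_rot: [3.141, -0.0, 1.3]
force: [-0.1, 0.5, -1.9]
width: 28.5
gripper_force: 59.5
```

Request:
{"api": "arm_command", "payload": {"deltas": [{"dx":0,"dy":0,"dz":-0.0005,"yaw":0,"jaw":0},{"dx":0,"dy":0,"dz":-0.001,"yaw":0,"jaw":0},{"dx":0,"dy":0,"dz":-0.001,"yaw":0,"jaw":0}]}}

```text
clock: 21.95
eef_pos: [641.1, 89.3, 37.0]
tool_rot: [3.141, 0.0, 1.3]
force: [-3.4, -1.0, 6.1]
width: 28.4
gripper_force: 59.7
```

```bash
python3 - <<'E'
from h import *
s=read_state();print(s['clock'],s['eef_pos'].round(1),s['width'],s['force'])
im,d=get_image("side");im2,_=get_image("wrist")
cv2.imwrite("pics/s5.png",np.hstack([cv2.resize(im[140:280,170:310],(420,420),interpolation=cv2.INTER_CUBIC),cv2.resize(im2[120:420,140:440],(380,420))])[:,:,::-1])
E
```

```text
21.95 [641.1  89.3  37. ] 28.375943883620305 [-3.42748998 -0.95479067  6.10540712]
```

View pics/s5.png

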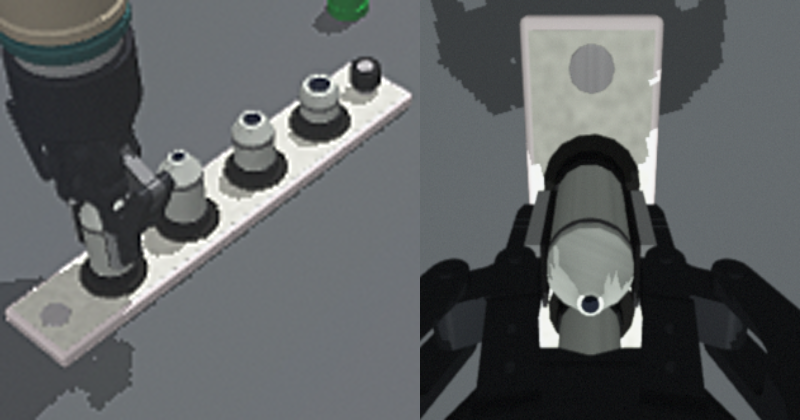

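The longest is on the fourth pad, in contact and upright. I'll release it, rise and back off for a final check.

Request:
{"api": "arm_command", "payload": {"deltas": [{"dx":0,"dy":0,"dz":0,"yaw":0,"jaw":0.3},{"dx":0,"dy":0,"dz":0,"yaw":0,"jaw":0.5},{"dx":0,"dy":0,"dz":0,"yaw":0,"jaw":0.75},{"dx":0,"dy":0,"dz":0,"yaw":0,"jaw":1},{"dx":0,"dy":0,"dz":0,"yaw":0,"jaw":1},{"dx":0,"dy":0,"dz":0.02,"yaw":0,"jaw":1},{"dx":0,"dy":0,"dz":0.06,"yaw":0,"jaw":1},{"dx":0,"dy":0,"dz":0.1,"yaw":0,"jaw":1},{"dx":0,"dy":0,"dz":0.14,"yaw":0,"jaw":1},{"dx":-0.03,"dy":0.03,"dz":0.17,"yaw":0,"jaw":1},{"dx":-0.06,"dy":0.06,"dz":0.18,"yaw":0,"jaw":1},{"dx":-0.09,"dy":0.09,"dz":0.18,"yaw":0,"jaw":1},{"dx":-0.12,"dy":0.12,"dz":0.18,"yaw":0,"jaw":1},{"dx":-0.15,"dy":0.15,"dz":0.18,"yaw":0,"jaw":1},{"dx":-0.17,"dy":0.17,"dz":0.18,"yaw":0,"jaw":1},{"dx":-0.17,"dy":0.17,"dz":0.18,"yaw":0,"jaw":1},{"dx":-0.17,"dy":0.17,"dz":0.18,"yaw":0,"jaw":1},{"dx":-0.17,"dy":0.17,"dz":0.18,"yaw":0,"jaw":1}]}}

```text
clock: 23.85
eef_pos: [472.0, 258.1, 215.6]
tool_rot: [3.141, 0.001, 1.298]
force: [0.5, 0.3, 0.2]
width: 85.8
gripper_force: 0.0
```

```bash
python3 - <<'E'
from h import *
s=read_state();print(s['clock'],s['eef_pos'].round(1),s['width'])
for c,t in [((587.4,-103),"1"),((605.2,-39),"2"),((622.9,25.5),"3"),((640.9,89.3),"4")]: fit(c,15,t)
im,d=get_image("top");cv2.imwrite("pics/t2.png",im[:,:,::-1])
E
```

```text
23.85 [472.  258.1 215.6] 85.84055212107808
1 top fit [ 587.  -103.8] H 53.3 top xy [ 586.2 -100.8   52.2] 34
1 side fit [ 587.5 -103.9] H 49.9 top xy [ 585.9 -101.8   48.8] 73
2 top fit [605.  -39.3] H 63.6 top xy [605.5 -39.4  64.7] 20
2 side fit [605.5 -39.4] H 61.7 top xy [603.8 -37.8  60.7] 82
3 top fit [623.   25.8] H 74.9 top xy [621.1  26.4  74.5] 22
3 side few 0
4 top fit [640.5  88.6] H 85.7 top xy [639.4  88.8  86.3] 31
4 side fit [641.   88.5] H 48.8 top xy [630.6  99.1  50.9] 40
```

View pics/t2.png

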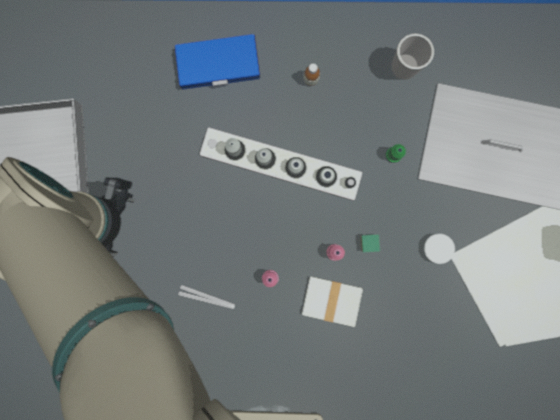

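All four stand on their pads at (235,149), (265,158), (296,167) and (327,177), within about 1 mm of centre, with the expected heights. The dish is unmoved at (439,249) and the arm is clear, so I'm handing in.

```bash
python3 -c "
from cell import finish_job;print(finish_job())"
```

```text
the job is handed in; nothing more can be done
None
```

The job is handed in: all four objectives stand upright on their pads, shortest by the knob to longest at the far end, each within about 1 mm of centre by my last camera measurement, and the dish was never touched (no verdict came back at hand-in).

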